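# Wind out the well plate and hover the dispensing head over it

### The arm

A 6-joint arm with a two-finger parallel gripper is mounted at the origin on the work surface. World frame = base frame: x ahead of the robot, y to its left, z up, the work surface at z = 0. Lengths are in m, angles in rad, forces in N, time in s.
With the tool pointing down it reaches from about 0.25 to 0.8 m from the base axis. Payload 8.5 kg.
Tool frame: the origin (TCP) lies at the very end of the fingers, on their centre line; the grasp point (between the pads) lies 19 mm behind it; z points along the fingers, y is the line along which they close (so a half turn about z gives the same grasp; the last joint's range is limited). The gripper opens to 85 mm and grips with 20 to 120 N. Pads are 22 mm wide; open, the fingers measure 114 mm over their backs; the gripper's body (76 mm by 85 mm) begins 54 mm behind the grasp point. The pads swing forward as they close: fully open they stand 13 mm farther back than shut.
Start: joints at [-1.226, 0.238, -0.013, 1.319, 0, 1.571], TCP at [0.177, -0.494, 0.231] pointing down, gripper open.
Joint ranges: [-2.66, 2.66], [-1.03, 1.9], [-1.14, 1.46], [-1.82, 2.27], [-1.45, 1.34], [-3.14, 3.14]. Speed limits (rad/s): [2.22, 2.22, 2.79, 3.14, 3.14, 3.14].

### API

Orientations are given as a unit quaternion [x, y, z, w].
In Python, from rig import sense, snapshot, hand_in gives the robot as it stands.
- The arm moves only by the tool move_arm, never from a script. Its argument "increments" is a list that holds one entry, the list of rows, each a list of 5 numbers: the finger opening in cm, from 0 to 8.54, then the shift along the world's x, y, z in cm, then the turn about the world's z in degrees. In form: [[[gripper, dx, dy, dz, yaw], ...]]. A call has 1 to 12 rows; each row is the pose to reach, as a shift and turn from the pose commanded when the call began; what a row does not reach only later rows make up. A row lasts 1/10 s, in which the tool goes at most 50 mm and 8.59 degrees, less where a joint would pass 70% of its speed; a pose out of reach is approached as far as the arm can. A call with a gripper value outside its range is refused whole. The fingers move at their own pace and stop on an object; "force" is the grip in N (left out, the last holds). Time passes only in rows, so rows that repeat a pose let the fingers close. It gives the time, the measured TCP pose, the force, the opening and the grip force at its end, in the units of the state.
- sense(): the state, without advancing time (a new reading comes with each control period).
- snapshot(name): name is "scene" or "side" or "wrist"; returns a dict with "img" (420x560x3 uint8, red, green, blue), "range_z" (420x560 float32, m along the optical axis (not along the pixel's ray), 0 where there is no reading), "fx", "fy", "cx", "cy" (pixels), "dist_coeffs" ([k1, k2, p1, p2, k3] as OpenCV has them; the pictures are not rectified), "R" (3x3) and "t" (3): a world point X has camera coordinates R X + t; the wrist camera has in their place "mount" (4x4, takes a point from camera to tool coordinates, whose origin is the TCP and whose axes are the flange's). Camera axes: x right, y down, z forward; pixel columns grow to the right and rows downward; lengths in m; the calibration is good to about 2 mm. A picture is of the moment at which its call begins: read the wrist's pose just before it.
- hand_in(): hands the job in; it is judged then, once.
The state is a dict: "time_s": time; "joints": joint angles; "joint_velocities": joint speeds; "joint_torque": joint torques, N m; "ee_pos": TCP position; "orientation": TCP orientation; "force": force on the tool from outside, world axes, zero at the start; "wrist_torque": the same for the moment, N m; "opening": opening from 0.0 (shut) to 1.0 (fully open); "grasp_force": force on a finger pad.
Only numpy, scipy, OpenCV 4.12 (cv2) and the standard library are available. Lean on these libraries where they do the work, as an engineer would, in place of code of your own. Each camera call takes 0.05 s, during which the arm holds its last target. There are 200 camera calls.

### The job

Turn the hand crank on the microscope's slide clockwise until the six-well plate has come out from under the microscope as far as it goes. Then pick up the six-nozzle dispensing head by its upright grip, carry it over the clutter and stop with it level and hovering about 1 cm above the plate's top, each nozzle over the middle of its own well, without ever touching the plate or disturbing the other things on the bench. Finish still holding the head there in the air; do not put it down or let go.

Things in the scene. Friction and masses are not known exactly. Their poses are not given: they have to be found in the camera images.
- stage: fixed microscope with plate slide (right of the bench). Origin on the bench under the wound-out plate's centre; y: the way the plate slides out. Objective at y -180 mm, 165 mm up; zoom body (radius 50) above it, top 0.44 m; column at y -360. Crank gearbox (90 x 90 x 70 high) at y +170. Slide bed 90 wide, 35 high; foot 240 x 340 x 20, y -430 to -90
- crank_hub (a point): point on the vertical axis of the crank, on top of the gearbox, 82 mm above the bench (middle of the thickness of the steel crank arm, whose top is 86 mm above the bench)
- crank_grip (a point): middle of the crank's upright wooden cylindrical grip (diameter 18 mm, 45 mm tall, from 87 to 132 mm above the bench; this point is 110 mm above the bench), 50 mm from the crank's axis. The grip spins freely on its pin, so fingers that hold it from above need not turn as it goes round
- crank (a joint): angle of the crank, rad; 0 = plate fully under the microscope, grows clockwise seen from above up to a hard stop at 14.1 (2 1/4 turns), where the plate is fully out. About 3 N on the grip turns it; it stays where it is left. Starts between 0 and 2
- plate: white six-well plate fixed on the slide's dark carriage, which the crank moves 12.8 mm per rad, 180 mm in all; 128 mm (its x) by 86 mm (its y) by 22 mm; origin at the centre of its underside, 53 mm above the bench. Six round wells of 33 mm diameter, 18 mm deep, at x = -39, 0, 39 and y = -19.5, 19.5 mm
- plate_top (a point): centre of the plate's top face, 75 mm above the bench; axes as the plate (x the long side, y the way it slides, z up)
- head: dispensing head, 0.25 kg: aluminium block 104 (its x) x 64 mm (its y), 22 to 40 mm above the origin, with six steel nozzles (diameter 8, 22 long) below in the wells' 3 x 2 pattern (x = -39, 0, 39; y = -19.5, 19.5 mm). Origin amid the six nozzle tips, z up. Half a turn about z makes no difference. Starts standing on its nozzles in the drip tray
- head_grip (a point): where to hold the head: 67 mm above the nozzle tips, on the upright black grip on top of the block, which is 56 mm long (head's x), 16 mm thick (head's y) and spans 40 to 90 mm above the tips
- tray: fixed steel drip tray 150 x 115 mm, wall 13 mm high, 4 mm thick; origin at the centre of its underside
- rack: bystander: white vial rack, 100 x 56 mm, 85 mm high with its corked vials, between the tray and the crank; origin under its centre
- tub: bystander: round clear tub with a white lid, diameter 90 mm, 54 mm high; origin under its centre
- vial: bystander: one standing corked vial, diameter 24 mm, 62 mm high; origin under its centre
- pen: bystander: blue marker pen lying on the bench, 130 mm long (its x), 12 mm thick; origin under its centre
- amber: bystander: amber glass bottle, diameter 72 mm, 180 mm high; origin under its centre
- washer: bystander: white plastic bottle, diameter 64 mm, 165 mm high; origin under its centre

How it is judged:
By the outcome, as a careful person would: the job done as asked, in the order asked, and still so for the second after the job is handed in, while the arm keeps its last pose, push and grip.
It also fails if it takes over 61 s, if anything falls off the work surface, if the arm or the gripper's body presses on something with over 40 N, if the wrist force passes 120 N, or if a joint passes its speed limit or range.

## Working session

There is one attempt and no reset: what is moved stays moved. The work goes in short steps, Python scripts to look and compute and a tool call to move; the robot and the scene stay as the last step left them, time stands still between calls to the robot, and variables do not carry over. Pictures are saved under pics/ and viewed, at most 10 in all, crops included, and the job is handed in when it is done.

Besides the shell and the picture viewer there is one more tool, called after "Call:" as name(argument=value, ...) on one line, values as JSON. move_arm: Moves the arm, as the interface text tells. Its arguments: {"type":"object","properties":{"increments":{"type":"array"},"force":{"type":"number"}},"required":["increments"]}

```bash
mkdir -p pics; ls; cat > h.py <<'E'
import numpy as np, cv2
from rig import sense, snapshot
from scipy.spatial.transform import Rotation as Ro
def snap(n):
    s=sense(); d=snapshot(n)
    if n=="wrist":
        T=np.eye(4);T[:3,:3]=Ro.from_quat(s["orientation"]).as_matrix();T[:3,3]=s["ee_pos"]
        M=T@np.array(d["mount"]); d["R"]=M[:3,:3].T; d["t"]=-M[:3,:3].T@M[:3,3]
    d["R"]=np.array(d["R"]);d["t"]=np.array(d["t"])
    d["K"]=np.array([[d["fx"],0,d["cx"]],[0,d["fy"],d["cy"]],[0,0,1.]]);d["D"]=np.array(d["dist_coeffs"],float)
    return d
def ray(d,uv):
    p=cv2.undistortPoints(np.array(uv,float).reshape(-1,1,2),d["K"],d["D"]).reshape(-1,2)
    return np.c_[p,np.ones(len(p))]
def onplane(d,uv,z):
    r=ray(d,uv)@d["R"]; c=-d["R"].T@d["t"]
    return c+r*((z-c[2])/r[:,2])[:,None]
def cloud(d):
    h,w=d["range_z"].shape; v,u=np.mgrid[:h,:w]
    r=ray(d,np.c_[u.ravel(),v.ravel()])*d["range_z"].reshape(-1,1)
    X=(r-d["t"])@d["R"]; X[d["range_z"].ravel()==0]=np.nan
    return X.reshape(h,w,3)
def save(d,f): cv2.imwrite(f,d["img"][:,:,::-1])
E
python3 - <<'E'
from h import *
for n in("scene","side"):
    d=snap(n); save(d,f"pics/{n}0.png"); print(n,-d["R"].T@d["t"]); np.savez(f"{n}0.npz",**d)
print(sense())
E
```

```text
pics
scene [ 1.16364366 -0.00657793  0.757711  ]
side [-0.17129785  0.68103191  0.79138027]
{'time_s': 0.1, 'joints': array([-1.22601507e+00,  2.38747844e-01, -1.41192065e-02,  1.31916403e+00,
        2.60922268e-05,  1.57078313e+00]), 'joint_velocities': array([ 5.51647257e-04, -2.19011044e-03,  2.94952854e-03, -1.45677145e-03,
        5.20239709e-04,  6.36332875e-05]), 'joint_torque': array([ 9.84292674e-04, -5.39721036e+01,  3.46998525e+01,  1.34014059e-02,
        5.37937524e-05, -2.72964478e-06]), 'ee_pos': array([ 0.17734092, -0.49378944,  0.23074745]), 'orientation': array([ 9.85176180e-01,  1.71544490e-01, -9.30472297e-05, -6.10466516e-04]), 'force': array([-0.28603442, -0.27739938,  0.49799263]), 'wrist_torque': array([ 0.0008301 ,  0.01487662, -0.03530173]), 'grasp_force': 0.0, 'opening': 0.9998731116712677}
```

View pics/scene0.png

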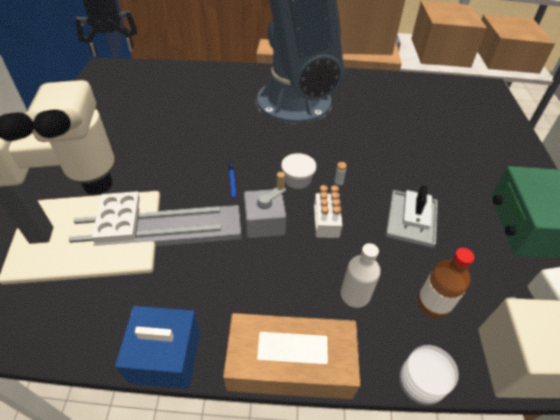

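View pics/side0.png

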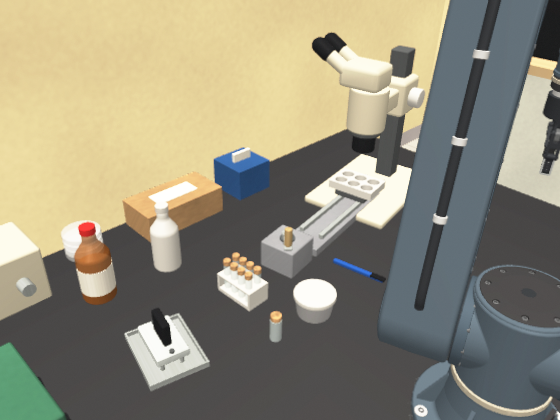

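The scene view shows the gearbox at about (265,212), the crank grip at (281,180), the plate at (117,213), the head at (418,208) and the rack at (328,212). The side view shows the grip at (288,238), the black head grip at (162,327) and the vial at (276,326).

```bash
python3 - <<'E'
from h import *
for n in("scene","side"):
    d=dict(np.load(n+"0.npz")); X=cloud(d); im=d["img"].astype(int); hsv=cv2.cvtColor(d["img"],cv2.COLOR_RGB2HSV)
    def box(u0,u1,v0,v1):
        m=np.zeros(im.shape[:2],bool); m[v0:v1,u0:u1]=1; return m
    def rep(name,m):
        P=X[m]; P=P[~np.isnan(P[:,0])]
        v,u=np.nonzero(m)
        if len(P)<5: print(n,name,len(P)); return
        print(n,name,len(P),"uv",u.mean().round(1),v.mean().round(1),"med",np.median(P,0).round(3),"lo",np.percentile(P,3,0).round(3),"hi",np.percentile(P,97,0).round(3))
        if len(P)>80 and name in("headblk","gearbox","plate","tray","rack","bed"):
            r=cv2.minAreaRect((P[:,:2]*1000).astype(np.float32)); print("   rect mm",np.round(r[0],0),np.round(r[1],0),round(r[2],1))
    wood=(hsv[...,0]<22)&(hsv[...,1]>90)&(hsv[...,2]>90)
    dark=hsv[...,2]<45
    z=np.nan_to_num(X[...,2],nan=-1)
    B=dict(scene=dict(grip=(268,294,168,197),gb=(238,292,172,242),head=(385,440,180,245),plate=(85,145,185,245),rack=(308,348,180,242),bed=(140,245,195,245)),
           side=dict(grip=(278,298,222,250),gb=(255,318,215,275),head=(120,212,305,385),plate=(322,392,160,205),rack=(210,272,250,310),bed=(290,375,190,260)))[n]
    rep("grip",wood&box(*B["grip"])&(z>.085))
    rep("gearbox",box(*B["gb"])&(abs(z-.07)<.004))
    rep("arm",box(*B["gb"])&(abs(z-.086)<.006)&~wood)
    rep("headgrip",box(*B["head"])&(z>.06)&dark)
    rep("headtop",box(*B["head"])&(z>.085)&dark)
    rep("headblk",box(*B["head"])&(abs(z-.042)<.005)&~dark)
    rep("tray",box(*B["head"])&(z>.004)&(z<.02))
    rep("plate",box(*B["plate"])&(abs(z-.075)<.005))
    rep("rack",box(*B["rack"])&(z>.03))
    rep("bed",box(*B["bed"])&(abs(z-.035)<.005))
    rep("amber",box(*((420,475,245,315) if n=="scene" else (75,118,220,302)))&(z>.03))
    rep("washer",box(*((340,382,240,306) if n=="scene" else (150,182,200,270)))&(z>.03))
    rep("vial",box(*((333,349,160,186) if n=="scene" else (268,284,310,342)))&(z>.03))
    rep("tub",box(*((280,318,152,188) if n=="scene" else (292,338,280,322)))&(z>.03))
E
```

```text
scene grip 103 uv 280.0 180.3 med [ 0.508 -0.022  0.118] lo [ 0.497 -0.03   0.096] hi [ 0.511 -0.016  0.131]
scene gearbox 845 uv 262.5 206.5 med [ 0.55  -0.063  0.068] lo [ 0.5   -0.101  0.066] hi [ 0.582 -0.014  0.073]
   rect mm [538. -58.] [91. 89.] 10.2
scene arm 215 uv 269.7 195.8 med [ 0.528 -0.046  0.085] lo [ 0.504 -0.068  0.081] hi [ 0.55  -0.016  0.089]
scene headgrip 166 uv 421.2 197.5 med [0.506 0.31  0.089] lo [0.474 0.304 0.063] hi [0.523 0.322 0.095]
scene headtop 98 uv 422.6 193.7 med [0.495 0.313 0.092] lo [0.473 0.305 0.086] hi [0.522 0.323 0.095]
scene headblk 605 uv 416.0 210.2 med [0.511 0.306 0.043] lo [0.449 0.28  0.038] hi [0.548 0.348 0.046]
   rect mm [496. 315.] [ 64. 105.] 78.1
scene tray 667 uv 411.6 224.5 med [0.537 0.297 0.008] lo [0.419 0.246 0.004] hi [0.578 0.377 0.014]
   rect mm [499. 312.] [115. 155.] 76.9
scene plate 1033 uv 115.7 215.2 med [ 0.607 -0.388  0.074] lo [ 0.536 -0.435  0.071] hi [ 0.664 -0.341  0.077]
   rect mm [ 597. -389.] [132.  88.] 10.6
scene rack 959 uv 327.8 209.2 med [0.541 0.094 0.057] lo [0.484 0.068 0.034] hi [0.573 0.12
[... 1594 characters left out ...]
] 10.2
side rack 1454 uv 244.8 274.6 med [0.509 0.105 0.062] lo [ 0.472 -0.01   0.032] hi [0.565 0.121 0.09 ]
   rect mm [523.  54.] [104. 140.] 2.6
side bed 513 uv 329.2 218.1 med [ 0.559 -0.243  0.037] lo [ 0.497 -0.352  0.031] hi [ 0.615 -0.085  0.04 ]
   rect mm [ 555. -208.] [ 97. 327.] 17.1
side amber 2370 uv 92.6 259.2 med [0.715 0.327 0.097] lo [0.698 0.239 0.035] hi [0.907 0.356 0.183]
side washer 1835 uv 165.0 229.5 med [0.712 0.157 0.08 ] lo [0.692 0.043 0.035] hi [0.858 0.184 0.167]
side vial 226 uv 275.7 321.4 med [0.374 0.137 0.054] lo [0.367 0.123 0.032] hi [0.387 0.144 0.066]
side tub 1257 uv 314.8 296.4 med [0.37  0.029 0.057] lo [ 0.336 -0.017  0.034] hi [0.414 0.062 0.06 ]
```

Call:
move_arm(increments=[[[5,2.6,3.8,0,0],[5,5.2,7.6,0,0],[5,7.8,11.4,0,0],[5,10.4,15.2,0,0],[5,13,19,0,0],[5,15.6,22.8,0,0],[5,18.2,26.6,0,0],[5,20.8,30.4,0,0],[5,23.4,34.2,0,0],[5,26,38,0,0],[5,28.6,41.8,0,0],[5,30,44.5,0,0]]], force=30)

```text
time_s: 1.3
ee_pos: [0.4788, -0.0466, 0.2309]
orientation: [0.985, 0.172, 0.0, -0.0]
force: [-0.1, -0.8, -0.4]
opening: 0.586
grasp_force: 0.0
```

```bash
python3 - <<'E'
from h import *
d=snap("wrist"); save(d,"pics/w1.png"); np.savez("w1.npz",**d); s=sense();print(s["time_s"],s["ee_pos"],s["force"])
X=cloud(d);z=np.nan_to_num(X[...,2],nan=-1);hsv=cv2.cvtColor(d["img"],cv2.COLOR_RGB2HSV)
near=(np.hypot(X[...,0]-.50,X[...,1]+.02)<.04)
for a,m in(("top",near&(z>.122)&(z<.14)),("wood",near&(z>.09)&(z<.14)),("gb",(np.hypot(X[...,0]-.537,X[...,1]+.058)<.07)&(abs(z-.07)<.004))):
    P=X[m]; v,u=np.nonzero(m)
    if len(P): print(a,len(P),u.mean(),v.mean(),P.min(0),P.max(0),np.median(P,0)); 
    if a=="gb" and len(P)>20: print(cv2.minAreaRect((P[:,:2]*1000).astype(np.float32)))
E
```

```text
1.35 [ 0.48005622 -0.04424852  0.23072041] [ 1.41845346  1.2479054  -0.45843009]
top 439 261.31890660592256 171.16856492027335 [ 0.49103633 -0.03139711  0.12201278] [ 0.50800123 -0.01405437  0.1334392 ] [ 0.50040705 -0.02269923  0.13154451]
wood 559 262.11270125223615 168.50447227191412 [ 0.49103633 -0.03139711  0.09013036] [ 0.50804574 -0.01403685  0.1334392 ] [ 0.50210805 -0.02264715  0.13117854]
gb 7427 317.5173017369059 128.80166958395046 [ 0.48581981 -0.10842299  0.06602529] [ 0.58622671 -0.00632601  0.07399866] [ 0.54651974 -0.06229047  0.06990458]
((535.1566162109375, -57.42292404174805), (89.73982238769531, 89.87118530273438), 10.438701629638672)
```

View pics/w1.png

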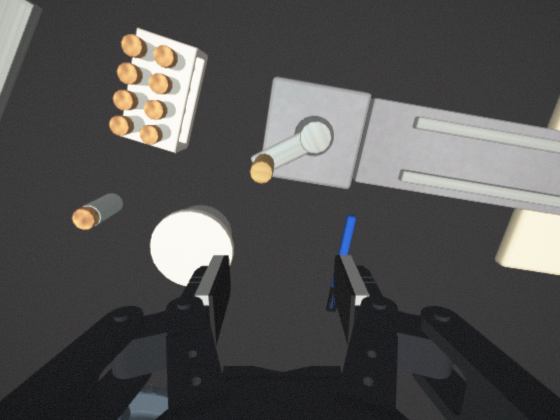

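The wrist view shows the grip top at (262,171), the hub at (316,137) and a clear path down. That puts the grip at (0.4995, -0.0227) and the hub at (0.535, -0.0575), which gives a 50 mm radius as specified.

Call:
move_arm(increments=[[[5,1.2,1.4,-1,0],[5,2.2,2.6,-3,0],[5,2.2,2.6,-6,0],[5,2.2,2.6,-9,0],[5,2.2,2.6,-11.5,0],[5,2.2,2.6,-13,0],[5,2.2,2.6,-13.6,0],[3,2.2,2.6,-13.6,0],[1.2,2.2,2.6,-13.6,0],[1.2,2.2,2.6,-13.6,0],[1.2,2.2,2.6,-13.6,0],[1.2,2.2,2.6,-13.6,0]]], force=30)

```text
time_s: 2.55
ee_pos: [0.4997, -0.0228, 0.0961]
orientation: [0.985, 0.172, 0.001, -0.0]
force: [-3.6, 3.7, 6.5]
opening: 0.203
grasp_force: 29.5
```

```bash
python3 - <<'E'
from h import *
s=sense();print(s["time_s"],s["ee_pos"],s["force"],s["opening"]*8.54,s["grasp_force"])
# circle increments: start angle 135.7, cw
import numpy as np
a0=np.radians(135.7)
for k in range(1,51):
    a=a0-np.radians(15*k); 
    if k<=24: print(15*k,(100*.05*np.array([np.cos(a)-np.cos(a0),np.sin(a)-np.sin(a0)])).round(1))
E
```

```text
2.55 [ 0.49971904 -0.02278847  0.09605038] [-3.56489676  3.70886525  6.48943254] 1.7365612013092895 29.4919815659523
15 [1.  0.8]
30 [2.2 1.3]
45 [3.5 1.5]
60 [4.8 1.4]
75 [6.  0.9]
90 [7.1 0.1]
105 [ 7.9 -0.9]
120 [ 8.4 -2.1]
135 [ 8.6 -3.4]
150 [ 8.4 -4.7]
165 [ 7.9 -5.9]
180 [ 7.2 -7. ]
195 [ 6.1 -7.8]
210 [ 4.9 -8.3]
225 [ 3.6 -8.5]
240 [ 2.3 -8.3]
255 [ 1.1 -7.9]
270 [ 0.1 -7.1]
285 [-0.7 -6. ]
300 [-1.2 -4.8]
315 [-1.4 -3.6]
330 [-1.3 -2.3]
345 [-0.8 -1. ]
360 [-0. -0.]
```

Call:
move_arm(increments=[[[1.2,1.0,0.8,0,0],[1.2,2.2,1.3,0,0],[1.2,3.5,1.5,0,0],[1.2,4.8,1.4,0,0],[1.2,6.0,0.9,0,0],[1.2,7.1,0.1,0,0],[1.2,7.9,-0.9,0,0],[1.2,8.4,-2.1,0,0],[1.2,8.6,-3.4,0,0],[1.2,8.4,-4.7,0,0],[1.2,7.9,-5.9,0,0],[1.2,7.2,-7.0,0,0]]])

```text
time_s: 3.75
ee_pos: [0.5717, -0.0927, 0.0959]
orientation: [0.985, 0.172, 0.001, -0.001]
force: [-5.6, 10.7, 7.3]
opening: 0.201
grasp_force: 30.2
```

Call:
move_arm(increments=[[[1.2,-1.1,-0.8,0,0],[1.2,-2.3,-1.3,0,0],[1.2,-3.6,-1.5,0,0],[1.2,-4.9,-1.3,0,0],[1.2,-6.1,-0.9,0,0],[1.2,-7.1,-0.1,0,0],[1.2,-7.9,1.0,0,0],[1.2,-8.4,2.2,0,0],[1.2,-8.6,3.4,0,0],[1.2,-8.5,4.7,0,0],[1.2,-8.0,6.0,0,0],[1.2,-7.2,7.0,0,0]]])

```text
time_s: 4.95
ee_pos: [0.4995, -0.0226, 0.0959]
orientation: [0.985, 0.172, 0.0, 0.001]
force: [-0.3, -5.8, 8.5]
opening: 0.203
grasp_force: 30.7
```

Call:
move_arm(increments=[[[1.2,1.0,0.8,0,0],[1.2,2.2,1.3,0,0],[1.2,3.5,1.5,0,0],[1.2,4.8,1.4,0,0],[1.2,6.0,0.9,0,0],[1.2,7.1,0.1,0,0],[1.2,7.9,-0.9,0,0],[1.2,8.4,-2.1,0,0],[1.2,8.6,-3.4,0,0],[1.2,8.4,-4.7,0,0],[1.2,7.9,-5.9,0,0],[1.2,7.2,-7.0,0,0]]])

```text
time_s: 6.15
ee_pos: [0.5722, -0.0919, 0.0959]
orientation: [0.985, 0.172, 0.001, -0.001]
force: [-2.2, 7.8, 9.2]
opening: 0.203
grasp_force: 30.8
```

Call:
move_arm(increments=[[[1.2,-1.1,-0.8,0,0],[1.2,-2.3,-1.3,0,0],[1.2,-3.6,-1.5,0,0],[1.2,-4.9,-1.3,0,0],[1.2,-6.1,-0.9,0,0],[1.2,-7.1,-0.1,0,0],[1.2,-7.9,1.0,0,0],[1.2,-8.4,2.2,0,0],[1.2,-8.6,3.4,0,0],[1.2,-8.5,4.7,0,0],[1.2,-8.0,6.0,0,0],[1.2,-7.2,7.0,0,0]]])

```text
time_s: 7.35
ee_pos: [0.4994, -0.0227, 0.0959]
orientation: [0.985, 0.172, 0.0, 0.001]
force: [0.6, -7.1, 10.2]
opening: 0.199
grasp_force: 30.9
```

```bash
python3 - <<'E'
from h import *
d=snap("scene"); save(d,"pics/s2.png"); X=cloud(d);z=np.nan_to_num(X[...,2],nan=-1)
hsv=cv2.cvtColor(d["img"],cv2.COLOR_RGB2HSV)
yv=np.array([-.181,.983]); xv=np.array([.983,.181]); o=np.array([.535,-.0575])-.17*yv
q=X[...,:2]-o; a=q@xv; b=q@yv
m=(abs(a)<.08)&(b>-.25)&(b<.1)&(abs(z-.075)<.005)
P=X[m]; r=cv2.minAreaRect((P[:,:2]*1000).astype(np.float32)); print(len(P),r,"stage coords",(np.array(r[0])/1000-o)@xv,(np.array(r[0])/1000-o)@yv, sense()["force"])
E
```

```text
981 ((568.8545532226562, -231.33938598632812), (131.16891479492188, 87.44603729248047), 10.519953727722168) stage coords 0.0018140969543456685 -0.0071732905578613315 [0.37335498 0.63716406 8.7797023 ]
```

View pics/s2.png

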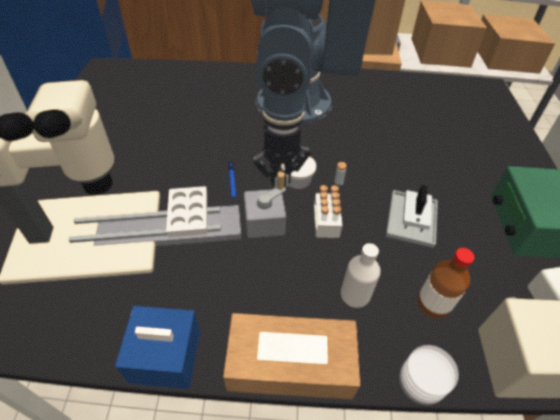

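The plate at (187,210) has travelled nearly all the way: about 7 mm, or 0.5 rad, remains. The other things are undisturbed.

Call:
move_arm(increments=[[[1.2,0.5,0.4,0,0],[1.2,1.0,0.8,0,0],[1.2,1.4,1.0,0,0],[1.2,1.8,1.2,0,0],[1.2,1.8,1.2,0,0]]])

```text
time_s: 7.9
ee_pos: [0.5177, -0.0104, 0.0959]
orientation: [0.985, 0.172, 0.0, 0.0]
force: [0.1, -0.7, 10.4]
opening: 0.198
grasp_force: 31.0
```

Call:
move_arm(increments=[[[1.2,0.2,0.1,0,0],[1.2,0.4,0.1,0,0],[1.2,0.4,0.1,0,0]]])

```text
time_s: 8.2
ee_pos: [0.5211, -0.0093, 0.0959]
orientation: [0.985, 0.172, -0.0, -0.0]
force: [-2.6, 1.5, 11.5]
opening: 0.202
grasp_force: 31.1
```

Call:
move_arm(increments=[[[1.2,0.2,0.1,0,0],[1.2,0.3,0.1,0,0],[1.2,0.3,0.1,0,0]]])

```text
time_s: 8.5
ee_pos: [0.524, -0.0084, 0.0959]
orientation: [0.985, 0.172, -0.0, -0.0]
force: [-1.0, -0.1, 11.1]
opening: 0.203
grasp_force: 31.1
```

Call:
move_arm(increments=[[[1.2,0.2,0.0,0,0],[1.2,0.4,0.1,0,0],[1.2,0.4,0.1,0,0]]])

```text
time_s: 8.8
ee_pos: [0.5256, -0.0079, 0.0957]
orientation: [0.985, 0.172, -0.002, 0.0]
force: [-10.2, -3.0, 17.7]
opening: 0.198
grasp_force: 32.0
```

Call:
move_arm(increments=[[[1.2,0.2,0.0,0,0],[1.2,0.4,0.0,0,0],[1.2,0.4,0.0,0,0]]])

```text
time_s: 9.1
ee_pos: [0.5262, -0.0078, 0.0954]
orientation: [0.985, 0.172, -0.005, -0.001]
force: [-23.3, -3.2, 26.2]
opening: 0.201
grasp_force: 33.0
```

The hard stop is reached, with 23 N and no further motion. I'll back off, release, lift, and go look at the head.

Call:
move_arm(increments=[[[1.2,-0.5,0,0,0],[4.5,-0.5,0,0,0],[4.5,-0.5,0,0,0],[4.5,-0.5,0,0,0],[4.5,-0.5,0,2,0],[4.5,-0.5,0,6,0],[5,-0.5,0,10.5,0],[5,-0.8,0.5,14,0],[5,-1.5,4,16,0],[5,-2.5,8,16,-6],[5,-3.5,12.5,16,-13],[5,-4.5,17,16,-20]]])

```text
time_s: 10.3
ee_pos: [0.4989, 0.0742, 0.2551]
orientation: [0.998, 0.057, -0.003, -0.029]
force: [0.1, -1.6, 1.0]
opening: 0.583
grasp_force: 0.0
```

Call:
move_arm(increments=[[[5,-1,4.5,0,-6],[5,-2,9,0,-12],[5,-3,13,0,-12],[5,-3.7,16.3,0,-12],[5,-3.7,16.3,0,-12],[5,-3.7,16.3,0,-12]]])

```text
time_s: 10.9
ee_pos: [0.4658, 0.014, 0.2555]
orientation: [0.999, -0.017, -0.001, -0.05]
force: [-0.8, 0.5, 0.3]
opening: 0.586
grasp_force: 0.0
```

```bash
python3 - <<'E'
from h import *
s=sense();print(s["time_s"],s["ee_pos"],s["force"],s["opening"])
print("tool x deg",np.degrees(np.arctan2(*Ro.from_quat(s["orientation"]).as_matrix()[[1,0],0])))
d=snap("wrist"); save(d,"pics/w3.png"); X=cloud(d);z=np.nan_to_num(X[...,2],nan=-1)
near=(np.hypot(X[...,0]-.496,X[...,1]-.315)<.09)
for a,m in(("gripTop",near&(z>.084)&(z<.1)),("blk",near&(abs(z-.042)<.005)),("tray",near&(z<.02)&(z>.004))):
    P=X[m]; v,u=np.nonzero(m)
    if len(P)>9: print(a,len(P),u.mean(),v.mean(),np.median(P,0),cv2.minAreaRect((P[:,:2]*1000).astype(np.float32)))
d=snap("scene"); X=cloud(d);z=np.nan_to_num(X[...,2],nan=-1)
yv=np.array([-.181,.983]); xv=np.array([.983,.181]); o=np.array([.535,-.0575])-.17*yv
q=X[...,:2]-o; a=q@xv; b=q@yv
m=(abs(a)<.08)&(b>-.25)&(b<.1)&(abs(z-.075)<.005)
P=X[m]; r=cv2.minAreaRect((P[:,:2]*1000).astype(np.float32)); print("plate",r,"stage",(np.array(r[0])/1000-o)@xv,(np.array(r[0])/1000-o)@yv)
E
```

```text
10.9 [0.46583206 0.01401046 0.2555047 ] [-0.76420787  0.48554834  0.2861306 ] 0.5864086020391558
tool x deg -1.9563514860146698
gripTop 1044 9.729885057471265 162.727969348659 [0.4942833  0.31172758 0.09296025] ((494.42352294921875, 315.130126953125), (16.965999603271484, 55.73979949951172), 76.5784683227539)
blk 3157 52.06810262907824 151.19068736141907 [0.50358532 0.30078387 0.04367109] ((494.249267578125, 315.3349914550781), (66.10655975341797, 103.77287292480469), 78.08377838134766)
tray 3533 80.9278233795641 143.09340503821116 [0.5102992  0.28667854 0.00546988] ((495.8908996582031, 311.51812744140625), (117.57657623291016, 152.08346557617188), 76.90177917480469)
plate ((567.743896484375, -223.86395263671875), (129.85841369628906, 87.37416076660156), 10.146203994750977) stage 0.0020753748168944944 0.00037608929443361667
```

View pics/w3.png

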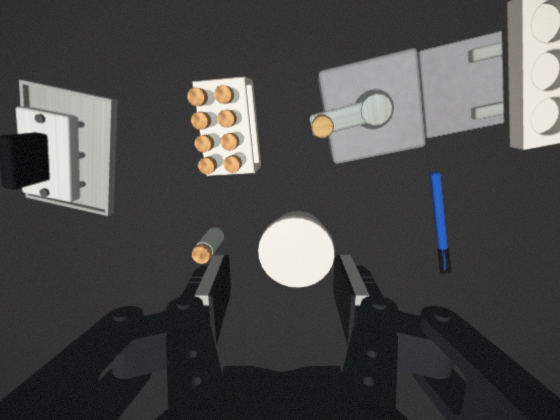

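The plate is fully out (y about 0). But the arm stopped at y = 0.014 with a small tilt, so something is limiting it. I'll check the joints.

```bash
python3 - <<'E'
from h import *
s=sense();print(s["time_s"],s["ee_pos"],s["orientation"],s["joints"].round(3),s["joint_velocities"].round(2))
print(Ro.from_quat(s["orientation"]).as_matrix().round(3))
E
```

```text
11.0 [0.46581957 0.01426441 0.2556101 ] [ 0.99862528 -0.01690959 -0.0012619  -0.04959856] [-0.035  0.131 -0.091  1.353  0.099  3.141] [ 0.    0.01  0.01 -0.    0.    0.  ]
[[ 0.999 -0.034 -0.001]
 [-0.034 -0.995  0.099]
 [-0.004 -0.099 -0.995]]
```

Joint 6 is at its limit. I'll use the half-turn equivalent instead, with tool x at 168°, turning positive.

Call:
move_arm(increments=[[[5,0,0,0,8],[5,0,0,0,16],[5,0,0,0,24],[5,0,0,0,32],[5,0,0,0,40],[5,0,0,0,48]]])

```text
time_s: 11.6
ee_pos: [0.4665, 0.0145, 0.2554]
orientation: [0.918, 0.394, -0.021, -0.045]
force: [-0.9, -0.3, -0.1]
opening: 0.587
grasp_force: 0.0
```

```bash
python3 - <<'E'
from h import *
s=sense();print(s["time_s"],s["ee_pos"],s["joints"].round(3))
print(Ro.from_quat(s["orientation"]).as_matrix().round(3)); M=Ro.from_quat(s["orientation"]).as_matrix(); print(np.degrees(np.arctan2(M[1,0],M[0,0])))
E
```

```text
11.6 [0.46647884 0.01451588 0.25543982] [-0.011  0.188 -0.022  1.436  0.065  2.318]
[[ 0.689  0.721 -0.075]
 [ 0.725 -0.686  0.065]
 [-0.004 -0.099 -0.995]]
46.42877843020392
```

The clamped command kept a tilt of about 5.7°. I'll undo it by spinning to the opposite joint 6 limit and pushing there the mirrored way.

Call:
move_arm(increments=[[[5,0,0,0,8.4],[5,0,0,0,16.8],[5,0,0,0,25.2],[5,0,0,0,33.6],[5,0,0,0,42],[5,0,0,0,50.4],[5,0,0,0,58.8],[5,0,0,0,67.2],[5,0,0,0,75.6],[5,0,0,0,84],[5,0,0,0,92.4],[5,0,0,0,100.8]]])

```text
time_s: 12.8
ee_pos: [0.4665, 0.0146, 0.2554]
orientation: [0.282, 0.958, -0.048, -0.012]
force: [0.4, -0.1, -0.6]
opening: 0.586
grasp_force: 0.0
```

Call:
move_arm(increments=[[[5,0,0,0,8.4],[5,0,0,0,16.8],[5,0,0,0,25.2],[5,0,0,0,33.6],[5,0,0,0,42],[5,0,0,0,50.4],[5,0,0,0,58.8],[5,0,0,0,67.2],[5,0,0,0,75.6],[5,0,0,0,84],[5,0,0,0,92.4],[5,0,0,0,100.8]]])

```text
time_s: 14.0
ee_pos: [0.4663, 0.0146, 0.2556]
orientation: [-0.559, 0.828, -0.04, 0.03]
force: [-1.0, 0.2, 1.5]
opening: 0.588
grasp_force: 0.0
```

Call:
move_arm(increments=[[[5,0,0,0,8.4],[5,0,0,0,16.8],[5,0,0,0,25.2],[5,0,0,0,33.6],[5,0,0,0,42],[5,0,0,0,50.4],[5,0,0,0,58.8],[5,0,0,0,67.2],[5,0,0,0,75.6],[5,0,0,0,84],[5,0,0,0,92.4],[5,0,0,0,100.8]]])

```text
time_s: 15.2
ee_pos: [0.4664, 0.0145, 0.2555]
orientation: [0.994, -0.097, 0.003, -0.05]
force: [-0.3, 0.4, -0.5]
opening: 0.59
grasp_force: 0.0
```

```bash
cat > st.py <<'E'
from h import *
s=sense();M=Ro.from_quat(s["orientation"]).as_matrix()
print(s["time_s"],s["ee_pos"].round(4),s["joints"].round(3),"yaw",np.degrees(np.arctan2(M[1,0],M[0,0])).round(2)); print("x,y,z tool vertical parts",M[2].round(4),"F",s["force"].round(1),s["opening"],s["grasp_force"])
E
python3 st.py
```

```text
15.2 [0.4664 0.0145 0.2555] [-0.034  0.12  -0.104  1.334  0.099 -2.98 ] yaw -11.16
x,y,z tool vertical parts [-0.0041 -0.0993 -0.9951] F [-0.3  0.4 -0.5] 0.5898419244361397 0.0
```

Call:
move_arm(increments=[[[5,0,-2,0,8],[5,0,-6,0,14],[5,0,-10,0,19],[5,0,-14,0,24],[5,0,-18,0,24],[5,0,-18,0,24]]])

```text
time_s: 15.8
ee_pos: [0.447, 0.0794, 0.2552]
orientation: [0.997, 0.071, -0.005, -0.024]
force: [0.9, -0.3, 1.1]
opening: 0.582
grasp_force: 0.0
```

```bash
python3 st.py
```

```text
15.8 [0.447  0.0794 0.2552] [ 0.142  0.113 -0.11   1.353  0.05  -3.141] yaw 8.1
x,y,z tool vertical parts [-0.0061 -0.0495 -0.9988] F [ 0.9 -0.3  1.1] 0.5822736713889823 0.0
```

The model holds: the tilt halved. I'll do the same again.

Call:
move_arm(increments=[[[5,0,-4,0,4],[5,0,-8,0,8],[5,0,-12,0,12],[5,0,-16,0,15],[5,0,-18,0,15],[5,0,-18,0,15]]])

```text
time_s: 16.4
ee_pos: [0.387, 0.1375, 0.2553]
orientation: [0.986, 0.168, -0.004, -0.002]
force: [0.1, 0.5, 0.6]
opening: 0.588
grasp_force: 0.0
```

```bash
python3 st.py
```

```text
16.4 [0.387  0.1375 0.2553] [ 0.338  0.039 -0.191  1.348  0.004 -3.141] yaw 19.31
x,y,z tool vertical parts [-0.0073 -0.0044 -1.    ] F [0.1 0.5 0.6] 0.5884268142672876 0.0
```

Level to within 0.4°. Next I'll turn -211.5° while moving over the head.

Call:
move_arm(increments=[[[5,0,0,0,-8.4],[5,0.5,1,0,-16.8],[5,1.5,3,0,-25.2],[5,3,5,0,-33.6],[5,4.5,7.5,0,-42],[5,6,10,0,-50.4],[5,7.5,12.5,0,-58.8],[5,9,15,0,-67.2],[5,10.2,17,0,-75.6],[5,10.7,17.8,0,-84],[5,10.7,17.8,0,-92.4],[5,10.7,17.8,0,-100.8]]])

```text
time_s: 17.6
ee_pos: [0.4952, 0.3145, 0.2548]
orientation: [0.755, -0.656, -0.002, -0.004]
force: [-0.4, -0.2, 0.5]
opening: 0.585
grasp_force: 0.0
```

Call:
move_arm(increments=[[[5,0,0,0,-8.4],[5,0,0,0,-16.8],[5,0,0,0,-25.2],[5,0,0,0,-33.6],[5,0,0,0,-42],[5,0,0,0,-50.4],[5,0,0,0,-58.8],[5,0,0,0,-67.2],[5,0,0,0,-75.6],[5,0,0,0,-84],[5,0,0,0,-92.4],[5,0,0,0,-100.8]]])

```text
time_s: 18.8
ee_pos: [0.4951, 0.3141, 0.2552]
orientation: [0.025, 1.0, -0.002, 0.004]
force: [0.5, 0.6, 0.9]
opening: 0.586
grasp_force: 0.0
```

Call:
move_arm(increments=[[[5,0,0,0,-8.4],[5,0,0,0,-9.9],[5,0,0,0,-9.9],[5,0,0,0,-9.9]]])

```text
time_s: 19.2
ee_pos: [0.4949, 0.3145, 0.2553]
orientation: [0.106, 0.994, -0.002, 0.004]
force: [-0.3, -0.0, 0.2]
opening: 0.584
grasp_force: 0.0
```

```bash
python3 st.py; python3 - <<'E'
from h import *
for n in("wrist","side"):
    d=snap(n); X=cloud(d);z=np.nan_to_num(X[...,2],nan=-1)
    near=(np.hypot(X[...,0]-.495,X[...,1]-.315)<.07)
    for a,m in(("gripTop",near&(z>.082)&(z<.1)),("blk",near&(abs(z-.042)<.006))):
        P=X[m]
        if len(P)>9: print(n,a,len(P),np.median(P,0).round(4),cv2.minAreaRect((P[:,:2]*1000).astype(np.float32)))
    if n=="wrist": save(d,"pics/w4.png")
E
```

```text
19.2 [0.4949 0.3145 0.2553] [ 0.57   0.338  0.188  1.418 -0.008  0.782] yaw 167.88
x,y,z tool vertical parts [-0.0075 -0.0035 -1.    ] F [-0.3 -0.   0.2] 0.5842334009537888 0.0
wrist gripTop 957 [0.4924 0.3164 0.0935] ((494.1116943359375, 315.84039306640625), (15.913928985595703, 55.427005767822266), 78.19141387939453)
wrist blk 4100 [0.486  0.3197 0.0438] ((493.7735290527344, 316.0256652832031), (63.99270248413086, 102.68231201171875), 78.0220718383789)
side gripTop 264 [0.4895 0.3195 0.0949] ((495.7702941894531, 316.9928894042969), (17.25776481628418, 59.02056884765625), 79.69869995117188)
side blk 1007 [0.4784 0.3275 0.0458] ((494.8667907714844, 316.43231201171875), (64.66303253173828, 106.7690658569336), 78.223876953125)
```

View pics/w4.png

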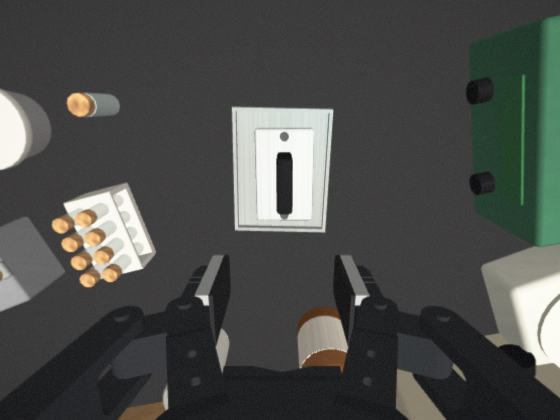

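The wrist view shows the black grip at (285,183), centred and parallel to the pads. Lowering and grasping.

Call:
move_arm(increments=[[[5,0,0.2,-4,0],[5,0,0.2,-8.5,0],[5,0,0.2,-13,0],[5,0,0.2,-17,0],[5,0,0.2,-19,0],[5,0,0.2,-20,0],[5,0,0.2,-20,0],[3,0,0.2,-20,0],[1,0,0.2,-20,0],[1,0,0.2,-20,0],[1,0,0.2,-20,0],[1,0,0.2,-20,0]]], force=60)

```text
time_s: 20.5
ee_pos: [0.4956, 0.3174, 0.0567]
orientation: [0.107, 0.994, -0.001, 0.005]
force: [0.3, -0.2, 6.9]
opening: 0.178
grasp_force: 62.5
```

```bash
python3 st.py
```

```text
20.5 [0.4956 0.3174 0.0567] [ 0.574  0.449 -0.168  0.949 -0.008  0.788] yaw 167.73
x,y,z tool vertical parts [-0.0094 -0.0016 -1.    ] F [ 0.3 -0.2  6.9] 0.17847124738034137 62.53326058387756
```

Call:
move_arm(increments=[[[1,0,0,1,0],[1,0,0,3,0],[1,0,0,6.5,0],[1,0,0,10,0],[1,0,0,14,0],[1,0,0,17.5,0],[1,0,0,19,0],[1,0,0,19,0]]])

```text
time_s: 21.3
ee_pos: [0.4954, 0.3173, 0.2482]
orientation: [0.107, 0.994, -0.001, 0.005]
force: [0.2, 1.0, -2.2]
opening: 0.181
grasp_force: 61.5
```

Call:
move_arm(increments=[[[1,0.2,-1.5,0,1],[1,0.5,-4.5,0,3],[1,1,-8.5,0,5],[1,1.5,-12.5,0,7],[1,2,-16.5,0,9],[1,2.5,-20.5,0,11],[1,3,-24.5,0,13],[1,3.5,-28.5,0,15],[1,4,-32.5,0,17],[1,4.5,-36.5,0,19],[1,5.5,-40.5,0,21],[1,6,-44,0,22.4]]])

```text
time_s: 22.5
ee_pos: [0.5542, -0.1251, 0.2438]
orientation: [-0.089, 0.996, -0.001, 0.003]
force: [-0.0, 0.7, -2.9]
opening: 0.182
grasp_force: 61.2
```

Call:
move_arm(increments=[[[1,0.5,-3.5,0,0],[1,0.8,-6.5,0,0],[1,1,-9,0,0],[1,1.1,-10.2,0,0],[1,1.1,-10.2,0,0],[1,1.1,-10.2,0,0]]])

```text
time_s: 23.1
ee_pos: [0.5652, -0.2246, 0.2445]
orientation: [-0.088, 0.996, -0.001, 0.003]
force: [-0.5, 0.9, -3.1]
opening: 0.179
grasp_force: 61.3
```

```bash
python3 st.py; python3 - <<'E'
from h import *
for n in("scene","side","wrist"):
    d=snap(n); np.savez(f"{n}5.npz",**d); save(d,f"pics/{n}5.png")
a=[cv2.imread(f"pics/{n}5.png") for n in("scene","side")]
c=np.hstack([cv2.resize(a[0][90:270,100:300],(400,360)),cv2.resize(a[1][60:240,260:460],(400,360))])
cv2.imwrite("pics/c5.png",c)
E
```

```text
23.1 [ 0.5652 -0.2246  0.2445] [-3.790e-01  3.760e-01  2.180e-01  1.407e+00  1.000e-03 -5.550e-01] yaw -169.88
x,y,z tool vertical parts [-0.0062 -0.0023 -1.    ] F [-0.5  0.9 -3.1] 0.17870101446643802 61.30920767784119
```

View pics/c5.png

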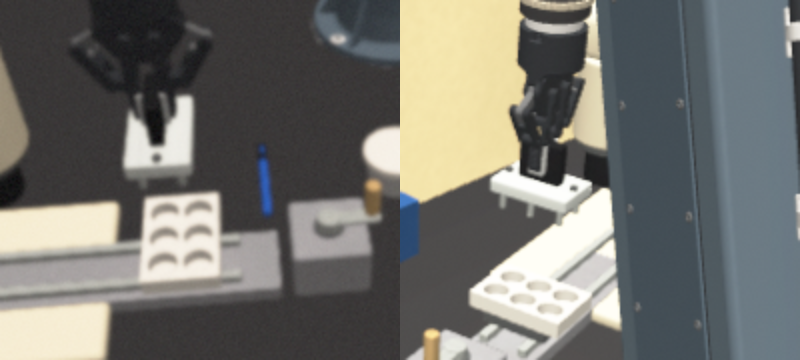

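View pics/wrist5.png

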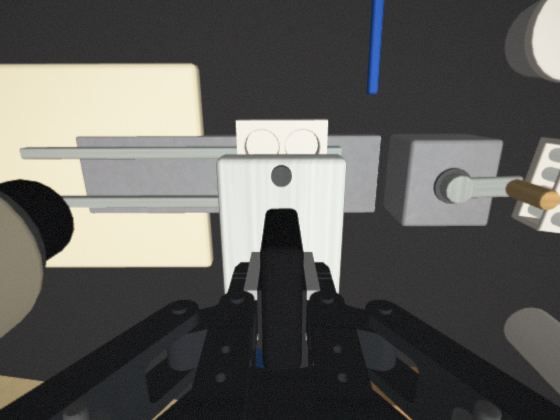

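Both views show the head held roughly level above the plate, with the plate fully out and the crank at the gearbox. Now I'll measure the head's and the plate's poses in the same views.

```bash
cat > m.py <<'E'
from h import *
import sys
def meas(files,zt):
    for n in files:
        d=dict(np.load(n)); X=cloud(d); z=np.nan_to_num(X[...,2],nan=-1); hsv=cv2.cvtColor(d["img"],cv2.COLOR_RGB2HSV)
        near=np.hypot(X[...,0]-.567,X[...,1]+.225)<.085
        for a,m in(("head",near&(abs(z-zt)<.007)&(hsv[...,2]>110)),("plate",near&(abs(z-.075)<.006)&(hsv[...,2]>90))):
            m=cv2.morphologyEx(m.astype(np.uint8),cv2.MORPH_OPEN,np.ones((2,2)))>0
            P=X[m]
            if len(P)<30: print(n,a,len(P)); continue
            r=cv2.minAreaRect((P[:,:2]*1000).astype(np.float32))
            A=np.c_[P[:,:2]-P[:,:2].mean(0),np.ones(len(P))]; c=np.linalg.lstsq(A,P[:,2],rcond=None)[0]
            print(n,a,len(P),np.round(r[0],1),np.round(r[1],1),round(r[2],2),"slope",c[:2].round(4),"z",c[2].round(4))
E
python3 -c "
from m import *
meas(['scene5.npz','side5.npz','wrist5.npz'],.232)"
```

```text
** On entry to DLASCL parameter number  4 had an illegal value
 ** On entry to DLASCL parameter number  4 had an illegal valueTraceback (most recent call last):
  File "<string>", line 3, in <module>
    meas(['scene5.npz','side5.npz','wrist5.npz'],.232)
    ~~~~^^^^^^^^^^^^^^^^^^^^^^^^^^^^^^^^^^^^^^^^^^^^^^
  File "m.py", line 12, in meas
    A=np.c_[P[:,:2]-P[:,:2].mean(0),np.ones(len(P))]; c=np.linalg.lstsq(A,P[:,2],rcond=None)[0]
                                                        ~~~~~~~~~~~~~~~^^^^^^^^^^^^^^^^^^^^^
    x, resids, rank, s = _umath_linalg.lstsq(a, b, rcond,
                         ~~~~~~~~~~~~~~~~~~~^^^^^^^^^^^^^
                                             signature=signature)
                                             ^^^^^^^^^^^^^^^^^^^^
    raise LinAlgError("SVD did not converge in Linear Least Squares")
numpy.linalg.LinAlgError: SVD did not converge in Linear Least Squares
```

Morphology pulled in NaN pixels, so I'll filter them out.

```bash
sed -i 's/P=X\[m\]/P=X[m]; P=P[np.isfinite(P[:,0])\&(abs(P[:,2]-(zt if a=="head" else .075))<.008)]/' m.py
python3 -c "
from m import *
meas(['scene5.npz','side5.npz','wrist5.npz'],.232)"
```

```text
scene5.npz head 722 [ 568.5 -223. ] [101.8  62.1] 10.15 slope [-0.0159 -0.0189] z 0.2304
scene5.npz plate 881 [ 569.3 -222.7] [126.   85.1] 9.78 slope [0.0019 0.0007] z 0.073
side5.npz head 479 [ 563.2 -222.3] [101.9  66. ] 11.08 slope [ 0.0317 -0.0718] z 0.2332
side5.npz plate 774 [ 566.6 -223.5] [128.7  89.4] 10.02 slope [ 0.0047 -0.0072] z 0.0753
wrist5.npz head 10773 [ 549.9 -227. ] [74.5 63.3] 10.14 slope [ 0.0033 -0.0089] z 0.2321
wrist5.npz plate 1537 [ 518.8 -232.9] [30.5 85.1] 10.25 slope [-0.0141 -0.0011] z 0.0748
```

Yaw agrees at about 10.1°. The head needs to move about +2 mm in x and is level to roughly 0.5°. I'll lower it most of the way and measure again.

Call:
move_arm(increments=[[[1,0.1,0,-1,0],[1,0.2,0,-3,0],[1,0.2,0,-5,0],[1,0.2,0,-7,0],[1,0.2,0,-8.5,0],[1,0.2,0,-9,0],[1,0.2,0,-9,0]]])

```text
time_s: 23.95
ee_pos: [0.5673, -0.2246, 0.1544]
orientation: [-0.089, 0.996, -0.001, 0.003]
force: [-0.2, -0.2, -2.3]
opening: 0.177
grasp_force: 61.2
```

```bash
python3 st.py; python3 - <<'E'
from h import *
from m import meas
fs=[]
for n in("scene","side","wrist"):
    d=snap(n); np.savez(f"{n}6.npz",**d); save(d,f"pics/{n}6.png"); fs.append(f"{n}6.npz")
meas(fs,.142)
a=[cv2.imread(f"pics/{n}6.png") for n in("scene","side")]
cv2.imwrite("pics/c6.png",np.hstack([cv2.resize(a[0][130:270,120:260],(400,400),interpolation=2),cv2.resize(a[1][110:250,280:420],(400,400),interpolation=2)]))
E
```

```text
23.95 [ 0.5673 -0.2246  0.1544] [-3.770e-01  4.110e-01  4.100e-02  1.194e+00  1.000e-03 -5.550e-01] yaw -169.84
x,y,z tool vertical parts [-0.0062 -0.0027 -1.    ] F [-0.2 -0.2 -2.3] 0.1769189071089653 61.20448350906372
scene6.npz head 624 [ 571.7 -223. ] [101.5  61.1] 10.4 slope [-0.0134 -0.0132] z 0.1403
scene6.npz plate 547 [ 569.4 -222. ] [126.7  83.5] 9.73 slope [-0.002  -0.0063] z 0.0731
side6.npz head 461 [ 565.7 -222.1] [102.3  64.6] 11.81 slope [ 0.0386 -0.0665] z 0.1437
side6.npz plate 741 [ 565.8 -223.6] [127.2  93. ] 9.66 slope [-0.0067 -0.0007] z 0.0752
wrist6.npz head 10819 [ 553.  -227.9] [75.6 63.4] 10.18 slope [ 0.0056 -0.0091] z 0.1429
wrist6.npz plate 2593 [ 515.2 -233.5] [23.4 85.9] 9.75 slope [-0.0131 -0.0026] z 0.0749
```

View pics/c6.png

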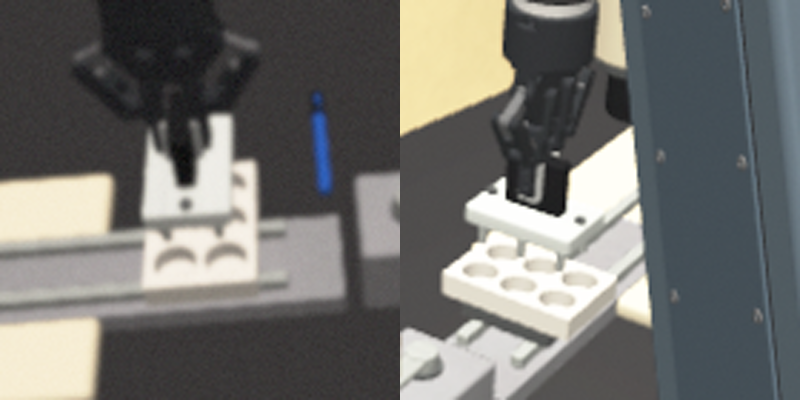

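The head sits centred over the plate, within about 1 mm on the wrist view, with a gap of about 27 mm. Last step down.

Call:
move_arm(increments=[[[1,0,0,-0.6,0],[1,0,0,-1.2,0],[1,0,0,-1.7,0],[1,0,0,-1.7,0],[1,0,0,-1.7,0],[1,0,0,-1.7,0]]])

```text
time_s: 24.7
ee_pos: [0.5678, -0.2253, 0.1384]
orientation: [-0.088, 0.996, -0.001, 0.004]
force: [0.3, -0.6, -2.4]
opening: 0.182
grasp_force: 61.3
```

```bash
python3 st.py; python3 - <<'E'
from h import *
from m import meas
fs=[]
for n in("scene","side","wrist"):
    d=snap(n); np.savez(f"{n}7.npz",**d); save(d,f"pics/{n}7.png"); fs.append(f"{n}7.npz")
meas(fs,.125)
a=[cv2.imread(f"pics/{n}7.png") for n in("scene","side")]
cv2.imwrite("pics/c7.png",np.hstack([cv2.resize(a[0][130:270,120:260],(400,400),interpolation=2),cv2.resize(a[1][110:250,280:420],(400,400),interpolation=2)]))
E
```

```text
24.7 [ 0.5678 -0.2253  0.1384] [-3.780e-01  4.200e-01  1.300e-02  1.156e+00  1.000e-03 -5.550e-01] yaw -169.88
x,y,z tool vertical parts [-0.0077 -0.0037 -1.    ] F [ 0.3 -0.6 -2.4] 0.18170158816255616 61.34359002113342
scene7.npz head 638 [ 571.2 -223.1] [101.5  61.7] 10.1 slope [-0.0136 -0.0191] z 0.1239
scene7.npz plate 444 [ 569.2 -222. ] [126.8  83.6] 9.63 slope [0.0006 0.0007] z 0.0731
side7.npz head 450 [ 566.  -222.9] [104.5  66.6] 14.69 slope [ 0.0375 -0.0728] z 0.1266
side7.npz plate 585 [ 566.3 -221.9] [129.4  88.7] 13.34 slope [-0.0096  0.0122] z 0.075
wrist7.npz head 10782 [ 552.8 -228.1] [75.6 63.3] 10.16 slope [ 0.0046 -0.0087] z 0.1256
wrist7.npz plate 3429 [ 562.9 -224.8] [120.7  85.7] 10.48 slope [-0.0013  0.0005] z 0.0749
```

View pics/c7.png

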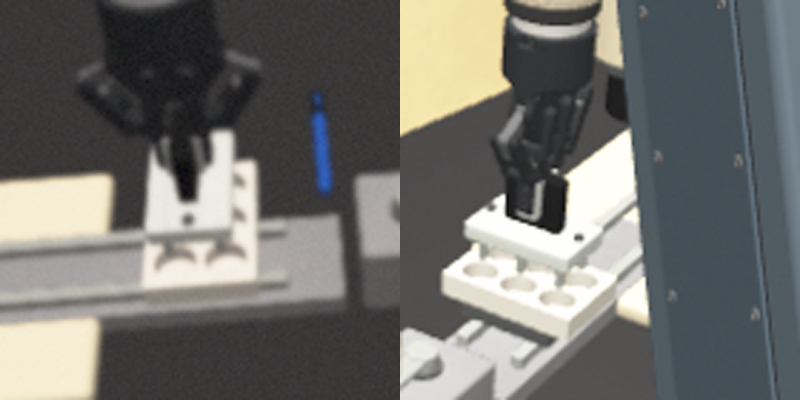

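The nozzles are over the wells with a gap of about 1 cm in all three views, and offsets of 2 mm or less. Handing in.

```bash
python3 -c "
from rig import hand_in
print(hand_in())"
```

```text
the job is handed in; nothing more can be done
None
```

The job is handed in: the crank is at its stop with the plate fully out, and the arm is holding the head about 1 cm above the plate, level to about 0.5°, with each nozzle within about 2 mm of its well's centre (no verdict came back).

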